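# Fit the pasta cutter whose keyway matches the drive shaft

### The job

Find the one pasta cutter of the three whose hub keyway lines up with the key on the drive unit's shaft as the shaft now stands (the key leans to the same side as the crank). Carry it to the drive unit and stand it upright on the steel bed in front of the cover, hub towards the shaft, and let go of it there; then take it again by the fin behind and slide it gently under the cover, without bumping the cover, until it is fully home against the gearbox, and let go. Leave the other two cutters, the crank, the mug and the timer alone.

Things in the scene. Friction and masses are not known exactly. Their poses are not given: they have to be found in the camera images.
- drive_unit: Fixed pasta-machine drive unit. Origin: on the worktop below the middle of the gearbox face; x is the direction in which a cutter is pushed home (roughly to the robot's left), y to the left of that, z up.
- bed (a point): Point on top of the drive unit's steel bed (6 mm above the worktop), 135 mm before the gearbox face, midway between the guides. Bed: x -200 to 0 mm in the unit's frame, 96 wide. Guides rise 14 above it; inner faces at y +-40 for x -200 to -110, narrowing to +-32 at x -70, then +-32 to x 0. The cutter (60 wide) slides between them.
- shaft_end (a point): Centre of the free end of the shaft: drive unit x = -45 mm, 34 mm above the worktop. Shaft diameter 18, along the unit's x, with one key 8 wide that reaches 19 from the axis, from x = -40 to the gearbox. This point does not turn with the shaft.
- gearbox: Fixed grey gearbox of the drive unit, 70 (x) x 84 (y) x 100 mm high, same origin and axes as the drive unit: its face is the plane x = 0, the box lies at x 0 to 70. A fully home cutter touches the face; a wrong cutter stops about 40 mm short of it.
- cover: Fixed cover plate of the drive unit, 84 wide, over its x -75 to 0 mm, underside 92 and top 100 mm above the worktop, a cantilever over the shaft. Origin: on its underside above the gearbox face. Of a fully home cutter only the last 10 mm of the shell, the neck and the fin stick out.
- crank (a joint): Angle of the shaft, its key and the crank behind the gearbox (arm 85 mm, black knob), about the unit's x. 0 is key and crank straight up; within the first second it falls to one of two stops and stays: +0.7 (key and crank lean to the unit's -y side; fits a keyway leaning to the cutter's -y side) or -0.7 (to the +y side).
- cutter_a: Loose cutter, 0.3 to 0.6 kg: white shell 85 (x) x 60 (y) x 56 high, upright on the worktop. Origin: centre of shell underside; x towards the hub end, y to its left, z up. The front face (x = +42) has a hub that cannot turn, with one keyway: it leans 40 degrees from straight up to the cutter's -y side. A small dark stud on top at the front edge stands on the keyway's side.
- cutter_b: Loose cutter, 0.3 to 0.6 kg: white shell 85 (x) x 60 (y) x 56 high, upright on the worktop. Origin: centre of shell underside; x towards the hub end, y to its left, z up. The front face (x = +42) has a hub that cannot turn, with one keyway: it points straight up, which fits neither crank position. A small dark stud on top at the front edge stands on the keyway's side.
- cutter_c: Loose cutter, 0.3 to 0.6 kg: white shell 85 (x) x 60 (y) x 56 high, upright on the worktop. Origin: centre of shell underside; x towards the hub end, y to its left, z up. The front face (x = +42) has a hub that cannot turn, with one keyway: it leans 40 degrees from straight up to the cutter's +y side. A small dark stud on top at the front edge stands on the keyway's side.
- cutter_a_face (a point): Point on the hub axis in the front face of cutter_a (42 mm in front of its origin, 28 up). Bore diameter 23, 50 deep; keyway 13 wide, reaching 24 from the axis.
- cutter_b_face (a point): Point on the hub axis in the front face of cutter_b (42 mm in front of its origin, 28 up). Bore diameter 23, 50 deep; keyway 13 wide, reaching 24 from the axis.
- cutter_c_face (a point): Point on the hub axis in the front face of cutter_c (42 mm in front of its origin, 28 up). Bore diameter 23, 50 deep; keyway 13 wide, reaching 24 from the axis.
- cutter_a_rib (a point): Middle of the top of cutter_a's white carrying rib, 76 mm above and in line with its origin. Rib 60 long (x), 14 thick (y), height 56 to 76.
- cutter_b_rib (a point): Middle of the top of cutter_b's white carrying rib, 76 mm above and in line with its origin. Rib 60 long (x), 14 thick (y), height 56 to 76.
- cutter_c_rib (a point): Middle of the top of cutter_c's white carrying rib, 76 mm above and in line with its origin. Rib 60 long (x), 14 thick (y), height 56 to 76.
- cutter_a_fin (a point): Middle of cutter_a's grey upright push fin on the neck behind the shell: 94 mm behind its origin, 31 up. Fin 36 long (x), 14 thick (y), height 10 to 52.
- cutter_b_fin (a point): Middle of cutter_b's grey upright push fin on the neck behind the shell: 94 mm behind its origin, 31 up. Fin 36 long (x), 14 thick (y), height 10 to 52.
- cutter_c_fin (a point): Middle of cutter_c's grey upright push fin on the neck behind the shell: 94 mm behind its origin, 31 up. Fin 36 long (x), 14 thick (y), height 10 to 52.
- mug_1: White mug, 83 x 113 x 93, beyond the drive unit; bystander. Origin under its middle.
- egg_timer: White round kitchen timer, 63 x 63 x 51, beyond the drive unit; bystander. Origin under its middle.

How it is judged:
By the outcome, as a careful person would: the job done as asked, in the order asked, and still so for the second after the job is handed in, with the robot touching nothing.
It also fails if it takes over 51 s, if anything falls off the work surface, if the arm or the gripper's body presses on something with over 40 N, if the wrist force passes 120 N, or if a joint passes its speed limit or range.

### The arm

A 6-joint arm with a two-finger parallel gripper is mounted at the origin on a cart in front of the work surface, level with it; the furniture and walls round the work are solid. World frame = base frame: x ahead of the robot, y to its left, z up, the work surface at z = 0. Lengths are in mm, angles in degrees, forces in N, time in s.
With the tool pointing down it reaches from about 300 to 1000 mm from the base axis. Payload 5.1 kg.
Tool frame: the origin (TCP) lies midway between the tips of the shut fingers; the grasp point (between the pads) lies 19 mm behind it (hold_point_z is the distance from the TCP to the grasp point, in mm); x points along the fingers, z is the direction in which the jaws open and shut, and the axes are right-handed (so a half turn about x gives the same grasp; the last joint's range is limited). The gripper opens to 95 mm and grips with 3 to 60 N. Pads are 20 mm wide; open, the fingers measure 119 mm over their backs; the gripper's body (75 mm by 180 mm) begins 59 mm behind the grasp point.
Start: joints at [59.897, 7.093, 94.555, -0, 78.352, -4.733], TCP at [278.524, 587.289, 214.656] pointing down, gripper open.
Joint ranges: [-149.61, 149.61], [-58.7, 133.49], [1.44, 155.28], [-77.14, 257.14], [18.33, 153.61], [-166.67, 166.67]. Speed limits (degrees/s): [147.25, 147.25, 180, 180, 180, 180].

### API

Orientations are given as [roll, pitch, yaw] about the fixed x, y, z axes, in that order (R = Rz(yaw) Ry(pitch) Rx(roll)).
In Python, from rig import read_state, camera, camera_info, close_job, look_for, outline_of, hold_point_z gives the robot as it stands.
- The arm moves only by the shell command python3 -m pendant 'ROWS'. ROWS is JSON, a list of rows, each a list of 3 entries, a list of its own where there are three numbers: the shift along the tool's x, y, z in mm, then the turn, a rotation vector about the tool's x, y, z in rad, then the opening, from 0 (shut) to 1 (fully open). A call has 1 to 5 rows; each row is the pose to reach, as a shift and turn from the pose measured when the call began, along the tool's axes at that moment; what a row does not reach only later rows make up. A row lasts 1/10 s, in which the tool goes at most 50 mm and 8.59 degrees, less where a joint would pass 70% of its speed; a pose out of reach is approached as far as the arm can. A call with a gripper value outside its range is refused whole. The fingers move at their own pace and stop on an object; the grip force is fixed at half the most. Time passes only in rows, so rows that repeat a pose let the fingers close. It gives the time, the measured TCP pose, the force and the opening at its end, in the units of the state.
- read_state(): the state, without advancing time (a new reading comes with each control period).
- camera(name): name is "scene" or "side" or "wrist"; returns (picture, depth): 420x560x3 uint8, red, green, blue; 420x560 float32, mm along the optical axis (not along the pixel's ray), 0 where there is no reading.
- camera_info(name): a dict with "K" (3x3 intrinsics, pixels), "T" (4x4, takes a point from camera to world coordinates); the wrist camera has in their place "hand_eye" (4x4, takes a point from camera to tool coordinates, whose origin is the TCP and whose axes are the tool frame's). Camera axes: x right, y up, looking along -z (the intrinsics and any distortion apply to the point x, -y, -z); pixel columns grow to the right and rows downward; lengths in mm; the calibration is good to about 2 mm. A picture is of the moment at which its call begins: read the wrist's pose just before it. camera_info takes no time and is no camera call.
- close_job(): hands the job in, once; it reports no verdict.
Trained networks look in the newest picture that a camera, given by its name, has taken for a name from the list of things; names that differ only in an ending like _2 or _b are one class to them, and where a whole thing is asked for, a point or a joint stands for the part that bears it (a point fixed in the world has none). Each returns a list of dicts, best first, with "conf" (0 to 1); they miss things now and then, are a little off and sometimes report something else, mostly with a low value. They report only what shows in the picture. A call takes as long as a camera call.
- look_for(target, camera): "xy" ([column, row] in pixels, amid what is visible of it).
- outline_of(target, camera): "pixels" (420x560 bool, what is visible of it) and "xy" ([column, row] in pixels, amid what is visible of it).
The state is a dict: "time_s": time; "joints": joint angles; "joint_vel": joint speeds; "tau": joint torques, N m; "position": TCP position; "ee_rot": TCP orientation; "wrist_force": force on the tool from outside, world axes, zero at the start; "moment": the same for the moment, N m; "grip_width": opening from 0.0 (shut) to 1.0 (fully open).
Only numpy, scipy, OpenCV 4.12 (cv2) and the standard library are available. Lean on these libraries where they do the work, as an engineer would, in place of code of your own. Each camera call takes 0.05 s, during which the arm holds its last target. There are 200 camera calls.

## Working session

There is one attempt and no reset: what is moved stays moved. The work goes in short steps, Python scripts to look and compute and a shell command to move; the robot and the scene stay as the last step left them, time stands still between calls to the robot, and variables do not carry over. Pictures are saved under pics/ and viewed, about 8 in all and at most 12, crops included, and the job is handed in when it is done.

```bash
mkdir -p pics; ls
python3 - <<'E'
from rig import *
import cv2,numpy as np
s=read_state();print(s)
print(hold_point_z)
ims=[]
for c in("scene","side"):
    p,d=camera(c);np.save(f"pics/{c}_d.npy",d);cv2.imwrite(f"pics/{c}1.png",p[:,:,::-1]);i=camera_info(c);print(c,i)
print(camera_info("wrist"))
E
```

```text
pics
{'time_s': 0.0, 'joints': array([ 5.98980527e+01,  7.13160538e+00,  9.46329636e+01, -7.46381513e-04,
        7.83528710e+01, -4.73192886e+00]), 'joint_vel': array([-0.00552712, -0.07912162,  0.02347283, -0.00412378, -0.12837814,
        0.03545128]), 'tau': array([-5.94431913e-05, -4.17595911e+01, -3.59935963e+01,  7.73000764e-02,
        4.87855473e-02, -1.79502549e-04]), 'position': array([278.19977692, 586.74558336, 213.41995446]), 'ee_rot': array([ 175.62455688,   89.88255776, -119.74531015]), 'wrist_force': array([ 0.7340491 , -0.93543257, -0.13178398]), 'moment': array([ 0.03211258, -0.0076969 ,  0.00516499]), 'grip_width': 1.002285603474835}
18.8
scene {'K': array([[419.42612642,   0.        , 276.75754536],
       [  0.        , 419.42612642, 206.29081737],
       [  0.        ,   0.        ,   1.        ]]), 'T': array([[ 6.03903162e-01,  6.00443841e-01, -5.24183331e-01,
        -8.00549080e+01],
       [-7.97028047e-01,  4.49246363e-01, -4.03638449e-01,
        -4.92540890e+02],
       [-6.87476632e-03,  6.61547352e-01,  7.49871881e-01,
         9.90707248e+02],
      
[... 408 characters left out ...]
5714594e+02],
       [ 4.25607762e-03,  8.39698862e-01,  5.43035641e-01,
         6.97178094e+02],
       [ 0.00000000e+00,  0.00000000e+00,  0.00000000e+00,
         1.00000000e+00]])}
{'K': array([[353.49822761,   0.        , 283.02467913],
       [  0.        , 353.49822761, 211.58772948],
       [  0.        ,   0.        ,   1.        ]]), 'hand_eye': array([[-1.16809999e-04,  2.90433786e-01, -9.56895084e-01,
        -1.69956122e+02],
       [-2.35528874e-04,  9.56895056e-01,  2.90433806e-01,
         8.31278564e+01],
       [ 9.99999965e-01,  2.59301994e-04, -4.33693677e-05,
         2.56375934e-01],
       [ 0.00000000e+00,  0.00000000e+00,  0.00000000e+00,
         1.00000000e+00]])}
```

View pics/scene1.png

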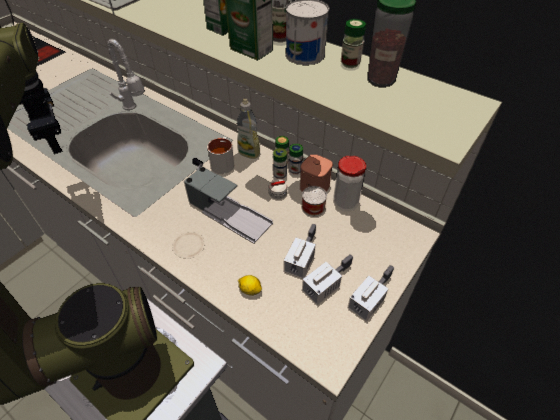

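View pics/side1.png

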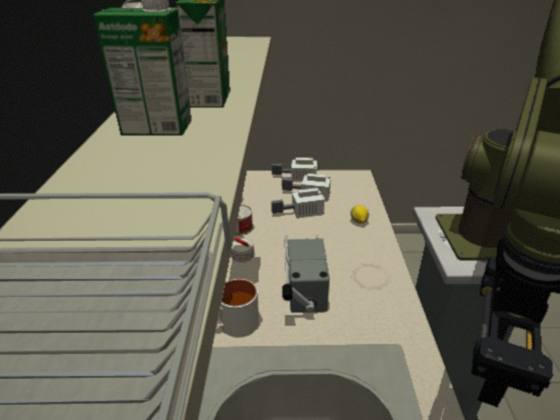

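```bash
cat > h.py <<'E'
from rig import *
import cv2,numpy as np
from scipy.spatial.transform import Rotation as R
def tool():
    s=read_state();T=np.eye(4);T[:3,:3]=R.from_euler('xyz',s['ee_rot'],degrees=True).as_matrix();T[:3,3]=s['position'];return T,s
def cloud(c,save=None):
    T,s=tool();p,d=camera(c);i=camera_info(c)
    M=i['T'] if c!='wrist' else T@i['hand_eye']
    if save:cv2.imwrite(save,p[:,:,::-1])
    K=i['K'];v,u=np.indices(d.shape)
    P=np.stack([(u-K[0,2])/K[0,0]*d,-(v-K[1,2])/K[1,1]*d,-d],-1)@M[:3,:3].T+M[:3,3]
    P[d==0]=np.nan
    return p,P
E
python3 - <<'E'
from h import *
tiles=[]
tops=[]
for c in("scene","side"):
    p,P=cloud(c)
    # ortho map: x up (300..800), y left: +350..-450 ; 1.25mm/px
    W=np.zeros((500,640,3),np.uint8)
    ok=np.isfinite(P[...,2])&(P[...,2]>-20)&(P[...,2]<200)
    Q=P[ok];C=p[ok];o=np.argsort(Q[:,2]);Q=Q[o];C=C[o]
    px=((350-Q[:,1])/1.25).astype(int);py=((800-Q[:,0])/1.25).astype(int)
    m=(px>=0)&(px<638)&(py>=0)&(py<498)
    for dx in(0,1):
        for dy in(0,1):W[py[m]+dy,px[m]+dx]=C[m][:,::-1]
    print(c)
    for n in "cutter_a","drive_unit","mug_1","egg_timer":
        for r in outline_of(n,c):
            q=P[r['pixels']&np.isfinite(P[...,2])]
            if r['conf']>.3: print(n,round(r['conf'],2),np.round(r['xy']),np.round(np.median(q,0)),np.round(np.percentile(q,[3,97],axis=0)))
    if c=="scene":
        cv2.imwrite("pics/m1.png",W)
        a=cv2.resize(p[145:325,170:400,::-1],None,fx=3.4,fy=3.3,interpolation=cv2.INTER_CUBIC);cv2.imwrite("pics/c1.png",a)
E
```

```text
scene
cutter_a 0.9 [318. 276.] [ 444. -241.   53.] [[ 404. -265.    1.]
 [ 545. -199.   75.]]
cutter_a 0.85 [367. 295.] [ 472. -354.   53.] [[ 439. -379.    6.]
 [ 576. -320.   75.]]
cutter_a 0.69 [301. 254.] [ 469. -142.   52.] [[ 434. -173.   -1.]
 [ 571. -107.   75.]]
drive_unit 0.98 [220. 207.] [492. 162.  17.] [[455.  16.   1.]
 [544. 274. 101.]]
mug_1 0.69 [220. 155.] [640. 297.  58.] [[606. 264.   6.]
 [687. 343.  91.]]
side
cutter_a 0.88 [312. 182.] [ 460. -220.   55.] [[ 415. -247.   21.]
 [ 549. -191.   77.]]
cutter_a 0.63 [299. 169.] [ 501. -336.   47.] [[ 445. -376.    2.]
 [ 587. -312.   76.]]
drive_unit 0.69 [306. 274.] [504. 269.  99.] [[462. 121.   7.]
 [548. 315. 103.]]
mug_1 0.93 [240. 309.] [646. 332.  57.] [[610. 268.   5.]
 [683. 348.  93.]]
egg_timer 0.81 [241. 250.] [659.  95.  35.] [[633.  64.   3.]
 [685. 107.  51.]]
```

View pics/c1.png

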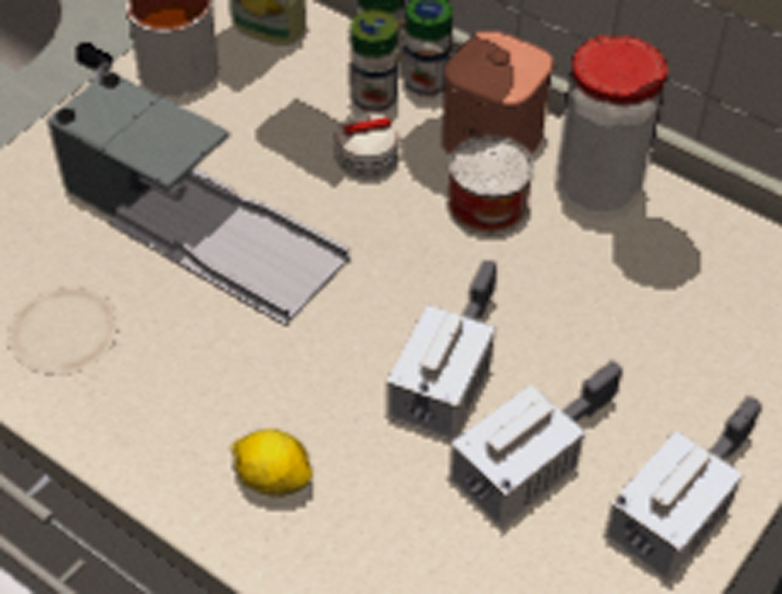

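Run:
```python
from h import *
T,s=tool();print(np.round(T,3))
t=np.array([450,-290,300]);print(np.round((t-T[:3,3])@T[:3,:3]))
```

```text
[[ 0.00000e+00 -9.04000e-01  4.28000e-01  2.78530e+02]
 [-0.00000e+00  4.28000e-01  9.04000e-01  5.87281e+02]
 [-1.00000e+00 -0.00000e+00  0.00000e+00  2.14682e+02]
 [ 0.00000e+00  0.00000e+00  0.00000e+00  1.00000e+00]]
[ -85. -531. -719.]
```

```bash
python3 -m pendant '[[[-85,-150,-205],[0,0,0],1],[[-85,-150,-205],[0,0,0],1],[[-85,-150,-205],[0,0,0],1],[[-85,-150,-205],[0,0,0],1],[[-85,-150,-205],[0,0,0],1]]'
python3 -m pendant '[[[0,-150,-205],[-0.6,0,0],1],[[0,-150,-205],[-0.6,0,0],1],[[0,-150,-205],[-0.6,0,0],1],[[0,-150,-205],[-0.6,0,0],1],[[0,-150,-205],[-0.6,0,0],1]]'
python3 - <<'E'
from h import *
T,s=tool();print(np.round(T,3),s['joints'],s['time_s'])
t=np.array([400,-290,300]);print(np.round((t-T[:3,3])@T[:3,:3]))
p,P=cloud('side');
a=cv2.resize(p[210:340,220:380,::-1],None,fx=2.5,fy=2.5,interpolation=cv2.INTER_CUBIC)
p,P2=cloud('scene')
b=cv2.resize(p[145:245,165:285,::-1],None,fx=3.25,fy=3.25,interpolation=cv2.INTER_CUBIC)
cv2.imwrite('pics/k1.png',np.hstack([a,b]))
E
```

```text
time_s: 1.1
position: [323.0, 352.7, 294.8]
ee_rot: [-39.5, 90.0, 25.2]
wrist_force: [1.4, 0.1, 0.1]
grip_width: 0.997
time_s: 1.6
position: [364.6, 136.6, 295.1]
ee_rot: [-78.7, 89.9, 20.7]
wrist_force: [0.6, -0.4, 0.2]
grip_width: 0.999
[[ 2.00000e-03 -9.87000e-01 -1.63000e-01  3.64578e+02]
 [ 1.00000e-03 -1.63000e-01  9.87000e-01  1.36621e+02]
 [-1.00000e+00 -2.00000e-03  0.00000e+00  2.95054e+02]
 [ 0.00000e+00  0.00000e+00  0.00000e+00  1.00000e+00]] [ 1.26164536e+01 -3.04139171e+01  1.18894303e+02  1.75461347e-02
  9.13956499e+01 -8.67764270e+01] 1.6
[  -5.   35. -427.]
```

View pics/k1.png

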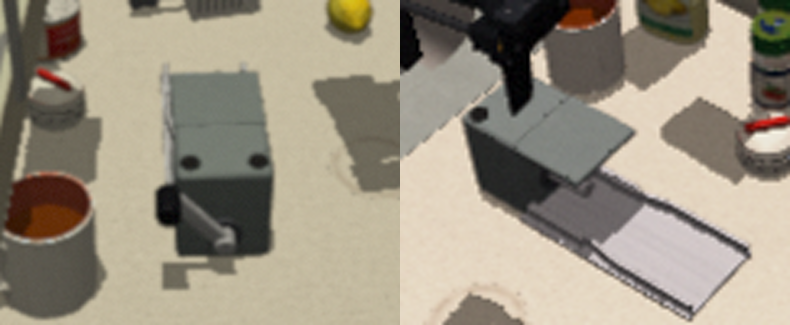

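The crank knob is at (167,205) in the left crop: it leans to world +x, which is unit −y, so +0.7. That makes it cutter_a, the rightmost cutter, with its stud on the world +y side. I'll check this with the wrist camera.

```bash
python3 -m pendant '[[[0,-10,-235],[0,0,0],1],[[0,-10,-235],[0,0,0],1],[[0,-10,-235],[0,0,0],1],[[0,-10,-235],[0,0,0],1],[[0,-10,-235],[0,0,0],1]]'
python3 -m pendant '[[[0,-20,-235],[0,0,0],1],[[0,-20,-235],[0,0,0],1],[[0,-20,-235],[0,0,0],1],[[0,-20,-235],[0,0,0],1],[[0,-20,-235],[0,0,0],1]]'
python3 -m pendant '[[[0,0,0],[0,0,0],1]]'
cat > pose.py <<'E'
from h import *
def fitcut(P,near):
    # shell-top plane 48..60 -> min area rect ; rib 70..82
    d=np.hypot(P[...,0]-near[0],P[...,1]-near[1])<90
    z=P[...,2]
    for lo,hi,n in((50,61,'shell'),(70,82,'rib')):
        q=P[d&(z>lo)&(z<hi)]
        m=((q[:,:2]-near+150)*1).astype(int);I=np.zeros((300,300),np.uint8);I[m[:,0],m[:,1]]=255
        I=cv2.morphologyEx(I,cv2.MORPH_CLOSE,np.ones((5,5)));I=cv2.morphologyEx(I,cv2.MORPH_OPEN,np.ones((7,7)))
        k,l,st,_=cv2.connectedComponentsWithStats(I);j=1+np.argmax(st[1:,4])
        pts=np.argwhere(l==j).astype(np.float32)
        r=cv2.minAreaRect(pts);print(n,'c',np.round(np.array(r[0])+near-150+.5,1),'size',np.round(r[1],1),'ang',round(r[2],1),'z',round(np.median(q[:,2]),1))
E
python3 - <<'E'
from pose import *
T,s=tool();print(np.round(T,3),s['joints'],s['time_s'])
p,P=cloud('wrist','pics/w1.png')
for n in('cutter_a_fin','cutter_a_rib','cutter_a'):
  for r in outline_of(n,'wrist'):
    q=P[r['pixels']&np.isfinite(P[...,2])];print(n,round(r['conf'],2),np.round(r['xy']),np.round(np.median(q,0),1))
fitcut(P,np.array([475,-355]))
E
```

```text
time_s: 2.2
position: [410.9, -99.6, 295.7]
ee_rot: [-120.3, 89.8, -21.8]
wrist_force: [0.6, 0.2, 0.5]
grip_width: 1.001
time_s: 2.7
position: [466.2, -331.1, 295.9]
ee_rot: [-117.5, 89.8, -19.0]
wrist_force: [-0.1, -0.1, 0.1]
grip_width: 0.999
time_s: 2.8
position: [466.9, -333.9, 294.8]
ee_rot: [-115.0, 89.9, -16.8]
wrist_force: [-0.9, -0.3, -0.1]
grip_width: 1.002
[[ 2.00000e-03 -9.90000e-01 -1.42000e-01  4.66851e+02]
 [-1.00000e-03 -1.42000e-01  9.90000e-01 -3.33896e+02]
 [-1.00000e+00 -2.00000e-03 -1.00000e-03  2.94790e+02]
 [ 0.00000e+00  0.00000e+00  0.00000e+00  1.00000e+00]] [-4.09610338e+01 -4.76781151e+00  9.89575898e+01  5.88050319e-02
  8.56792134e+01 -1.39151310e+02] 2.8
cutter_a_fin 0.97 [269. 187.] [ 481.7 -348.5   55.6]
cutter_a 0.93 [368. 178.] [ 452.5 -238.7   55.6]
cutter_a 0.92 [436. 212.] [ 480.9 -140.9   55.4]
cutter_a 0.69 [270. 189.] [ 481.1 -348.7   55.6]
shell c [ 482.3 -346.4] size [60.2 85.6] ang 85.8 z 55.6
rib c [ 482.1 -346.5] size [14.2 59.6] ang 85.9 z 75.4
```

View pics/w1.png

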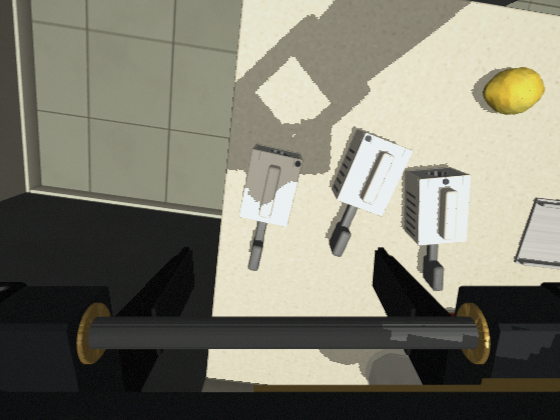

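The stud of the leftmost cutter, at (297,163), is on its right (−y) side, so it is cutter_a. It stands at (482.2, −346.4) with heading 175.9°.

```bash
python3 -m pendant '[[[40,-13,-14],[0.12,0,0],0.6],[[80,-13,-14],[0.214,0,0],0.6],[[130,-13,-14],[0.214,0,0],0.6],[[175,-13,-14],[0.214,0,0],0.6],[[175,-13,-14],[0.214,0,0],0.6]]'
python3 -m pendant '[[[0,0,0],[0,0,0],0.6]]'
python3 - <<'E'
from h import *
T,s=tool();print(np.round(T,3))
t=np.array([482.2,-346.4,61]);print(np.round((t-T[:3,3])@T[:3,:3],1))
E
```

```text
time_s: 3.5
position: [478.2, -336.6, 113.7]
ee_rot: [42.3, 89.4, 128.6]
wrist_force: [-1.6, 1.0, -1.4]
grip_width: 0.638
time_s: 3.6
position: [479.0, -336.0, 115.5]
ee_rot: [39.9, 89.5, 126.3]
wrist_force: [-0.4, 0.8, 1.8]
grip_width: 0.61
[[-6.00000e-03 -9.98000e-01  6.30000e-02  4.78990e+02]
 [ 8.00000e-03  6.30000e-02  9.98000e-01 -3.36022e+02]
 [-1.00000e+00  6.00000e-03  7.00000e-03  1.15452e+02]
 [ 0.00000e+00  0.00000e+00  0.00000e+00  1.00000e+00]]
[ 54.4  -4.2 -10.5]
```

```bash
python3 -m pendant '[[[10,-3,-10],[0.01,0.007,0.006],0.6],[[30,-4,-10],[0.01,0.007,0.006],0.6],[[48,-4,-10],[0.01,0.007,0.006],0.6],[[54,-4,-10],[0.01,0.007,0.006],0.6],[[54,-4,-10],[0.01,0.007,0.006],0.6]]'
python3 - <<'E'
from h import *
T,s=tool();print(np.round(T,3))
t=np.array([482.2,-346.4,61]);print(np.round((t-T[:3,3])@T[:3,:3],1))
E
```

```text
time_s: 4.1
position: [482.6, -346.4, 62.2]
ee_rot: [94.1, 89.4, 179.9]
wrist_force: [0.5, 0.0, 1.6]
grip_width: 0.598
[[-1.10000e-02 -9.97000e-01  7.30000e-02  4.82646e+02]
 [ 0.00000e+00  7.30000e-02  9.97000e-01 -3.46423e+02]
 [-1.00000e+00  1.10000e-02 -1.00000e-03  6.22230e+01]
 [ 0.00000e+00  0.00000e+00  0.00000e+00  1.00000e+00]]
[ 1.2  0.4 -0. ]
```

```bash
python3 -m pendant '[[[1,0,0],[0,0,-0.011],0.4],[[1,0,0],[0,0,-0.011],0.1],[[1,0,0],[0,0,-0.011],0],[[1,0,0],[0,0,-0.011],0],[[1,0,0],[0,0,-0.011],0]]'
python3 -m pendant '[[[0,0,0],[0,0,0],0],[[0,0,0],[0,0,0],0],[[-15,0,0],[0,0,0],0],[[-40,0,0],[0,0,0],0],[[-80,0,0],[0,0,0],0]]'
python3 - <<'E'
from h import *
T,s=tool();print(np.round(T,3),s['joints'],s['grip_width'])
p,P=cloud('scene')
p,P2=cloud('side')
# unit: gearbox+cover top plane, 95..105
for n,P_ in(('sc',P),('si',P2)):
    for lo,hi in((95,106),(15,25),(3,9)):
        z=P_[...,2];m=(z>lo)&(z<hi)&(P_[...,0]>430)&(P_[...,0]<570)&(P_[...,1]>-20)&(P_[...,1]<340)
        q=P_[m].astype(np.float32)
        r=cv2.minAreaRect(q[:,:2]);print(n,lo,len(q),np.round(r[0],1),np.round(r[1],1),round(r[2],1),np.median(q[:,2]))
E
```

```text
time_s: 4.6
position: [482.7, -346.6, 61.6]
ee_rot: [-168.5, 89.9, -82.7]
wrist_force: [0.3, 0.1, -0.7]
grip_width: 0.231
time_s: 5.1
position: [480.3, -344.2, 138.6]
ee_rot: [56.5, 89.5, 142.2]
wrist_force: [0.7, 0.3, -5.3]
grip_width: 0.144
[[-6.00000e-03 -9.97000e-01  7.40000e-02  4.80321e+02]
 [ 5.00000e-03  7.40000e-02  9.97000e-01 -3.44181e+02]
 [-1.00000e+00  7.00000e-03  5.00000e-03  1.38612e+02]
 [ 0.00000e+00  0.00000e+00  0.00000e+00  1.00000e+00]] [-4.08159891e+01  3.40030778e+00  1.06039772e+02 -2.64369203e-02
  7.10282273e+01 -1.26591147e+02] 0.14403950175133734
sc 95 0 [0. 0.] [0. 0.] 0.0 nan
  return _methods._mean(a, axis=axis, dtype=dtype,
  ret = ret.dtype.type(ret / rcount)
Traceback (most recent call last):
cv2.error: OpenCV(4.12.0) /io/opencv/modules/imgproc/src/convhull.cpp:143: error: (-215:Assertion failed) total >= 0 && (depth == CV_32F || depth == CV_32S) in function 'convexHull'
```

```bash
python3 -m pendant '[[[-40,0,0],[0,0,0],0],[[-80,0,20],[0,0,0],0],[[-80,3,60],[0.15,0,0],0],[[-80,6,100],[0.3,0,0],0],[[-80,9,140],[0.45,0,0],0]]'
python3 - <<'E'
from h import *
T,s=tool();print(np.round(T,3),s['joints'])
t=np.array([490,45,220]);print(np.round((t-T[:3,3])@T[:3,:3],1),np.degrees(np.arctan2(T[1,2],T[0,2])))
E
```

```text
time_s: 5.7
position: [485.3, -206.0, 225.8]
ee_rot: [-103.1, 89.5, -43.5]
wrist_force: [0.7, 0.9, -4.9]
grip_width: 0.146
[[ 7.00000e-03 -8.63000e-01  5.06000e-01  4.85322e+02]
 [-6.00000e-03  5.06000e-01  8.63000e-01 -2.05974e+02]
 [-1.00000e+00 -9.00000e-03 -2.00000e-03  2.25785e+02]
 [ 0.00000e+00  0.00000e+00  0.00000e+00  1.00000e+00]] [-28.75492768  -9.37190887 109.69909357  -0.14041416  79.15031645
 -88.33631971]
[  4.2 123.  218.9] 59.606629346791166
```

```bash
python3 -m pendant '[[[0,24,44],[0.15,0,0],0],[[0,48,88],[0.3,0,0],0],[[0,72,130],[0.45,0,0],0],[[0,96,174],[0.6,0,0],0],[[0,123,219],[0.75,0,0],0]]'
python3 - <<'E'
from h import *
T,s=tool();print(np.round(T,3),s['joints'])
t=np.array([490,45,220]);print(np.round((t-T[:3,3])@T[:3,:3],1),np.degrees(np.arctan2(T[1,2],T[0,2])))
E
```

```text
time_s: 6.2
position: [489.2, 17.5, 222.7]
ee_rot: [-73.1, 89.6, -51.8]
wrist_force: [0.7, -0.4, -4.7]
grip_width: 0.147
[[ 5.00000e-03 -3.64000e-01  9.32000e-01  4.89209e+02]
 [-6.00000e-03  9.32000e-01  3.64000e-01  1.75040e+01]
 [-1.00000e+00 -7.00000e-03  2.00000e-03  2.22727e+02]
 [ 0.00000e+00  0.00000e+00  0.00000e+00  1.00000e+00]] [ -4.04898732 -14.26627619 114.12644944  -0.31819685  79.85503468
 -25.31983677]
[ 2.6 25.3 10.7] 21.32655374304006
```

```bash
python3 -m pendant '[[[2,5,2],[0.15,0.0,0],0],[[2,10,5],[0.3,0.004,0.006],0],[[2,10,5],[0.37,0.004,0.006],0],[[2,10,5],[0.37,0.004,0.006],0],[[2,10,5],[0.37,0.004,0.006],0]]'
python3 - <<'E'
from h import *
T,s=tool();print(np.round(T,3),s['joints'])
p,P=cloud('wrist','pics/w2.png');np.save('pics/w2.npy',P)
for lo,hi in((95,105),(15,25),(3,9)):
        z=P[...,2];m=(z>lo)&(z<hi)&(P[...,0]>430)&(P[...,0]<570)&(P[...,1]>-60)&(P[...,1]<340)
        q=P[m].astype(np.float32)
        if len(q)>9: r=cv2.minAreaRect(q[:,:2]);print(lo,len(q),np.round(r[0],1),np.round(r[1],1),round(r[2],1),np.median(q[:,2]))
E
```

```text
time_s: 6.7
position: [489.6, 28.7, 219.5]
ee_rot: [-171.2, 89.9, -171.0]
wrist_force: [0.7, -1.2, -4.4]
grip_width: 0.145
[[-2.00000e-03 -4.00000e-03  1.00000e+00  4.89572e+02]
 [-0.00000e+00  1.00000e+00  4.00000e-03  2.87500e+01]
 [-1.00000e+00 -0.00000e+00 -2.00000e-03  2.19542e+02]
 [ 0.00000e+00  0.00000e+00  0.00000e+00  1.00000e+00]] [-2.89709462e+00 -1.37562096e+01  1.14015382e+02 -2.84861219e-02
  7.98735254e+01 -3.11712214e+00]Traceback (most recent call last):
  File "<stdin>", line 7, in <module>
cv2.error: OpenCV(4.12.0) /io/opencv/modules/imgproc/src/convhull.cpp:143: error: (-215:Assertion failed) total >= 0 && (depth == CV_32F || depth == CV_32S) in function 'convexHull'
```

View pics/w2.png

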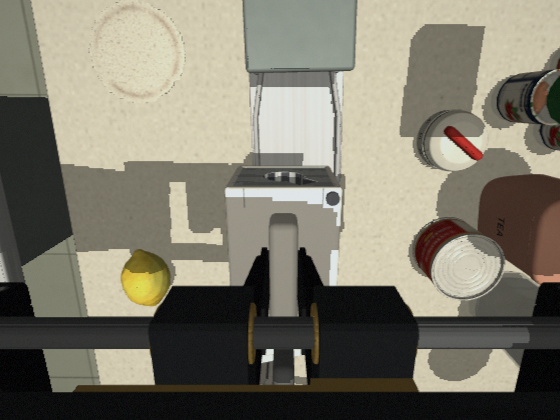

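Run:
```python
from h import *
P=np.load('pics/w2.npy');z=P[...,2]
reg=(P[...,0]>400)&(P[...,0]<600)&(P[...,1]>60)&(P[...,1]<340)
for lo,hi in((90,110),(14,26)):
    q=np.ascontiguousarray(P[(z>lo)&(z<hi)&reg][:,:2],dtype=np.float32)
    r=cv2.minAreaRect(q);print(lo,len(q),np.round(r[0],1),np.round(r[1],1),round(r[2],1),np.median(P[(z>lo)&(z<hi)&reg][:,2]))
# cover edges
m=(z>92)&(z<108)&reg
for y in range(130,200,5):
    k=m&(abs(P[...,1]-y)<1.5);x=P[k][:,0]
    if len(x):print('cov',y,len(x),x.min().round(1),x.max().round(1))
for x in range(450,560,10):
    k=m&(abs(P[...,0]-x)<2);y=P[k][:,1]
    if len(y):print('front',x,y.min().round(1))
m=(z>14)&(z<26)&reg
for y in range(75,145,5):
    k=m&(abs(P[...,1]-y)<1.5);x=np.sort(P[k][:,0]);
    if len(x):print('guide',y,len(x),np.round([x[x<500].min() if (x<500).any() else 0,x[x<500].max() if (x<500).any() else 0,x[x>500].min() if (x>500).any() else 0,x.max()],1))
```

```text
90 8024 [501.1 160.4] [84.4 49.1] 1.2 99.81750612679986
14 916 [502.5 101. ] [90.2 82.9] 0.7 19.240688714094546
cov 135 111 460.4 520.8
cov 140 440 459.9 542.6
cov 145 466 460.1 543.6
cov 150 508 459.3 542.8
cov 155 490 459.4 542.4
cov 160 466 459.7 542.0
cov 165 534 459.0 542.7
cov 170 493 459.2 542.3
cov 175 535 458.6 541.9
cov 180 529 458.7 541.7
cov 185 142 459.0 542.1
front 460 136.0
front 470 135.3
front 480 135.4
front 490 136.1
front 500 136.2
front 510 136.2
front 520 136.4
front 530 136.9
front 540 137.0
guide 75 28 [458.1 463.1 542.8 547. ]
guide 80 28 [458.2 462.4 542.8 546.7]
guide 85 30 [458.4 462.5 542.6 546.5]
guide 90 32 [458.4 462.5 542.5 547.4]
guide 95 37 [457.5 462.5 542.5 547.2]
guide 100 34 [457.7 462.7 542.2 546.9]
guide 105 29 [458.8 462.9 541.4 545.7]
guide 110 32 [459.9 463.9 540.2 545.4]
guide 115 37 [459.9 464.8 539.3 544.1]
guide 120 30 [461.  465.1 538.7 542.8]
guide 125 31 [461.1 466.2 537.6 541.6]
guide 130 35 [462.2 467.1 536.3 541.3]
guide 135 37 [463.3 467.3 535.3 540.1]
guide 140 38 [460.4 468.3 534.3 539.1]
```

The view (up = world +y) shows the stud at (333,199), on the same side as the crank, with the cover edge at row 70 and clear guides. The fit puts the unit heading at about 91.1° and the bed point at (502.6, 76).

```bash
python3 -m pendant '[[[0,20,13],[0,0,0],0],[[35,45,13],[-0.016,0,0],0],[[80,45,13],[-0.016,0,0],0],[[120,45,13],[-0.016,0,0],0],[[124,45,13],[-0.016,0,0],0]]'
python3 - <<'E'
from h import *
T,s=tool();print(np.round(T,3),s['wrist_force'])
t=np.array([502.7,74,69.5]);print(np.round((t-T[:3,3])@T[:3,:3],1),np.degrees(np.arctan2(T[1,2],T[0,2])))
E
```

```text
time_s: 7.25
position: [497.1, 73.3, 89.3]
ee_rot: [-177.6, 89.1, -176.5]
wrist_force: [-1.9, 0.2, -5.4]
grip_width: 0.145
[[-1.50000e-02 -2.00000e-02  1.00000e+00  4.97092e+02]
 [-1.00000e-03  1.00000e+00  2.00000e-02  7.33410e+01]
 [-1.00000e+00 -1.00000e-03 -1.50000e-02  8.92730e+01]
 [ 0.00000e+00  0.00000e+00  0.00000e+00  1.00000e+00]] [-1.8866328   0.23417866 -5.44989437]
[19.7  0.6  5.9] 1.1572038567705047
```

```bash
python3 -m pendant '[[[0,0,6],[0,-0.015,0],0],[[6,1,6],[0,-0.015,0],0],[[10,1,6],[0,-0.015,0],0],[[13,1,6],[0,-0.015,0],0],[[13,1,6],[0,-0.015,0],0]]'
python3 - <<'E'
from h import *
T,s=tool();print(np.round(T,3),s['wrist_force'])
t=np.array([502.7,74,69.5]);print(np.round((t-T[:3,3])@T[:3,:3],1),np.degrees(np.arctan2(T[1,2],T[0,2])))
E
```

```text
time_s: 7.75
position: [503.3, 74.4, 76.8]
ee_rot: [-32.0, 89.9, -30.9]
wrist_force: [-0.2, -0.0, -4.3]
grip_width: 0.148
[[ 1.00000e-03 -2.00000e-02  1.00000e+00  5.03257e+02]
 [-1.00000e-03  1.00000e+00  2.00000e-02  7.44240e+01]
 [-1.00000e+00 -1.00000e-03  1.00000e-03  7.67710e+01]
 [ 0.00000e+00  0.00000e+00  0.00000e+00  1.00000e+00]] [-0.18949306 -0.04694433 -4.31718417]
[ 7.3 -0.4 -0.6] 1.1554945269067123
```

```bash
python3 -m pendant '[[[3,0,0],[0,0,0],0],[[5,0,0],[0,0,0],0],[[7,0,0],[0,0,0],0],[[8.5,0,0],[0,0,0],0],[[8.5,0,0],[0,0,0],0]]'
```

```text
time_s: 8.25
position: [503.5, 74.6, 69.1]
ee_rot: [-15.4, 89.9, -14.2]
wrist_force: [-3.1, 1.8, 1.9]
grip_width: 0.142
```

```bash
python3 -m pendant '[[[0,0,0],[0,0,0],0.2],[[0,0,0],[0,0,0],0.4],[[0,0,0],[0,0,0],0.5],[[0,0,0],[0,0,0],0.5],[[0,0,0],[0,0,0],0.5]]'
python3 -m pendant '[[[-20,0,0],[0,0,0],0.5],[[-60,0,0],[0,0,0],0.5],[[-105,-20,0],[0,0,0],0.5],[[-130,-55,0],[0,0,0],0.4],[[-130,-100,0],[0,0,0],0.4]]'
python3 -m pendant '[[[0,-40,0],[0,0,0],0.4],[[0,-80,0],[0,0,0],0.4],[[0,-80,0],[0,0,0],0.4],[[0,-80,0],[0,0,0],0.4]]'
python3 - <<'E'
from pose import *
T,s=tool();print(np.round(T,3),s['joints'])
p,P=cloud('wrist','pics/w3.png');z=P[...,2]
def rect(m,n):
    q=np.ascontiguousarray(P[m][:,:2],dtype=np.float32);r=cv2.minAreaRect(q);print(n,len(q),np.round(r[0],1),np.round(r[1],1),round(r[2],1),np.median(P[m][:,2]).round(1))
X,Y=P[...,0],P[...,1]
reg=(X>440)&(X<560)&(Y>-90)
rect(reg&(z>76)&(z<90)&(Y<120),'rib');rect(reg&(z>57)&(z<66)&(Y>20)&(Y<130),'shell');rect(reg&(z>50)&(z<66)&(Y<10),'fin')
E
```

```text
time_s: 8.75
position: [503.6, 74.6, 69.2]
ee_rot: [-14.7, 89.9, -13.5]
wrist_force: [-0.8, 0.3, -0.4]
grip_width: 0.468
time_s: 9.25
position: [508.4, -25.9, 205.1]
ee_rot: [-9.5, 89.3, -8.2]
wrist_force: [0.6, -0.1, -0.2]
grip_width: 0.416
time_s: 9.65
position: [510.1, -106.5, 205.1]
ee_rot: [-7.2, 89.4, -6.0]
wrist_force: [0.4, -0.2, 0.5]
grip_width: 0.399
[[ 1.10000e-02 -2.10000e-02  1.00000e+00  5.10056e+02]
 [-1.00000e-03  1.00000e+00  2.10000e-02 -1.06500e+02]
 [-1.00000e+00 -1.00000e-03  1.10000e-02  2.05082e+02]
 [ 0.00000e+00  0.00000e+00  0.00000e+00  1.00000e+00]] [-17.77276545  -9.54002457 111.84762265   0.13556826  77.05899631
 -19.00176119]
rib 71 [503.6  48.8] [12.7  2.2] 1.1 80.0
shell 1972 [503.6  45. ] [59.7 19.5] 1.2 61.9
fin 689 [504.9 -16.1] [13.8 35.3] 1.4 57.3
```

View pics/w3.png

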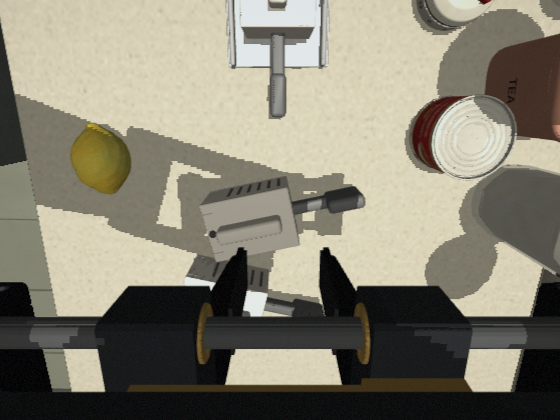

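Cutter_a is upright on the bed: shell top z 61.9, heading about 91.2°. The fin is visible at (278,90), and the fit puts its centre near (504.8, −19).

```bash
python3 -m pendant '[[[0,45,-3],[0,0.011,0],0.4],[[20,86,-5],[0,0.011,0],0.4],[[60,86,-5],[0,0.011,0],0.4],[[105,86,-5],[0,0.011,0],0.4],[[110,86,-5],[0,0.011,0],0.4]]'
python3 - <<'E'
from h import *
T,s=tool();print(np.round(T,3),s['wrist_force'])
t=np.array([504.8,-19.5,30]);print(np.round((t-T[:3,3])@T[:3,:3],1),np.degrees(np.arctan2(T[1,2],T[0,2])))
E
```

```text
time_s: 10.2
position: [499.4, -17.4, 88.7]
ee_rot: [176.2, 89.3, 177.7]
wrist_force: [-0.8, 0.0, -0.7]
grip_width: 0.403
[[-1.20000e-02 -2.60000e-02  1.00000e+00  4.99412e+02]
 [ 0.00000e+00  1.00000e+00  2.60000e-02 -1.74110e+01]
 [-1.00000e+00  1.00000e-03 -1.20000e-02  8.87240e+01]
 [ 0.00000e+00  0.00000e+00  0.00000e+00  1.00000e+00]] [-0.77703369  0.04779716 -0.66254157]
[58.7 -2.3  6. ] 1.4651099491726955
```

```bash
python3 -m pendant '[[[0,-2,6],[0.005,-0.012,0],0.4],[[15,-2,6],[0.005,-0.012,0],0.4],[[40,-2,6],[0.005,-0.012,0],0.4],[[57,-2,6],[0.005,-0.012,0],0.4],[[58,-2,6],[0.005,-0.012,0],0.4]]'
python3 -m pendant '[[[0,0,0],[0,0,0],0.2],[[0,0,0],[0,0,0],0],[[0,0,0],[0,0,0],0],[[0,0,0],[0,0,0],0],[[0,0,0],[0,0,0],0]]'
python3 -m pendant '[[[0,0,0],[0,0,0],0],[[0,0,0],[0,0,0],0]]'
python3 - <<'E'
from h import *
T,s=tool();print(np.round(T,4),s['wrist_force'])
E
```

```text
time_s: 10.7
position: [504.0, -19.3, 29.5]
ee_rot: [146.5, 89.9, 147.6]
wrist_force: [-1.3, 0.6, 0.4]
grip_width: 0.405
time_s: 11.2
position: [505.1, -19.4, 30.7]
ee_rot: [46.6, 89.9, 47.7]
wrist_force: [0.7, -0.8, 2.7]
grip_width: 0.147
time_s: 11.4
position: [505.1, -19.4, 30.8]
ee_rot: [43.7, 89.9, 44.8]
wrist_force: [1.1, 0.1, 1.0]
grip_width: 0.15
[[ 8.000000e-04 -1.990000e-02  9.998000e-01  5.051099e+02]
 [ 8.000000e-04  9.998000e-01  1.990000e-02 -1.942390e+01]
 [-1.000000e+00  8.000000e-04  8.000000e-04  3.075510e+01]
 [ 0.000000e+00  0.000000e+00  0.000000e+00  1.000000e+00]] [1.05244241 0.09433212 1.04596134]
```

```bash
python3 -m pendant '[[[0,6,0],[0,0,0],0],[[0,14,-0.3],[0,0,0],0],[[0,22,-0.5],[0,0,0],0],[[0,30,-0.5],[0,0,0],0],[[0,34,-0.5],[0,0,0],0]]'
python3 - <<'E'
from h import *
T,s=tool();print(np.round(T,4),s['wrist_force'])
E
```

```text
time_s: 11.9
position: [503.8, 15.4, 30.8]
ee_rot: [38.6, 90.0, 39.8]
wrist_force: [0.9, -2.9, -0.6]
grip_width: 0.141
[[ 7.000000e-04 -2.090000e-02  9.998000e-01  5.038213e+02]
 [ 6.000000e-04  9.998000e-01  2.090000e-02  1.540360e+01]
 [-1.000000e+00  5.000000e-04  7.000000e-04  3.077190e+01]
 [ 0.000000e+00  0.000000e+00  0.000000e+00  1.000000e+00]] [ 0.89809722 -2.86692538 -0.56235782]
```

```bash
python3 -m pendant '[[[0,4,0],[0,0,0],0],[[0,8,0],[0,0,0],0],[[0,12,0],[0,0,0],0],[[0,16,0],[0,0,0],0],[[0,20,0],[0,0,0],0]]'
python3 -m pendant '[[[0,3,0],[0,0,0],0],[[0,6,0],[0,0,0],0],[[0,9,0],[0,0,0],0],[[0,12,0],[0,0,0],0],[[0,14,0],[0,0,0],0]]'
```

```text
time_s: 12.4
position: [503.4, 35.7, 30.8]
ee_rot: [40.8, 90.0, 42.0]
wrist_force: [-0.2, -3.7, -0.3]
grip_width: 0.149
time_s: 12.9
position: [503.1, 49.9, 30.8]
ee_rot: [39.2, 90.0, 40.4]
wrist_force: [-0.4, -3.9, 0.6]
grip_width: 0.147
```

```bash
python3 -m pendant '[[[0,3,0],[0,0,0],0],[[0,6,0],[0,0,0],0],[[0,9,0],[0,0,0],0],[[0,12,0],[0,0,0],0],[[0,15,0],[0,0,0],0]]'
python3 -m pendant '[[[0,2,0],[0,0,0],0],[[0,3.5,0],[0,0,0],0],[[0,5,0],[0,0,0],0],[[0,6,0],[0,0,0],0],[[0,7,0],[0,0,0],0]]'
```

```text
time_s: 13.4
position: [502.7, 65.1, 30.8]
ee_rot: [43.6, 90.0, 44.8]
wrist_force: [0.2, -3.9, 0.3]
grip_width: 0.15
time_s: 13.9
position: [502.9, 71.1, 30.9]
ee_rot: [-61.1, 89.9, -59.8]
wrist_force: [2.3, -10.7, 0.5]
grip_width: 0.146
```

```bash
python3 -m pendant '[[[0,1,0],[0,0,0],0],[[0,2,0],[0,0,0],0],[[0,2,0],[0,0,0],0],[[0,2,0],[0,0,0],0]]'
```

```text
time_s: 14.3
position: [503.0, 71.1, 30.8]
ee_rot: [-79.2, 89.6, -77.9]
wrist_force: [0.4, -11.7, 1.1]
grip_width: 0.145
```

```bash
python3 -m pendant '[[[0,2,0],[0,0,0],0],[[0,4,0],[0,0,0],0],[[0,5,0],[0,0,0],0],[[0,5,0],[0,0,0],0],[[0,5,0],[0,0,0],0]]'
python3 - <<'E'
from h import *
T,s=tool();print(np.round(T,4))
p,P=cloud('wrist','pics/w4.png');np.save('pics/w4.npy',P);X,Y,z=P[...,0],P[...,1],P[...,2]
reg=(X>440)&(X<560)
for x in range(480,530,8):
    k=reg&(abs(X-x)<2)
    sh=Y[k&(z>57)&(z<66)&(Y>60)&(Y<160)];co=Y[k&(z>90)&(z<108)&(Y>100)]
    print(x,sh.min().round(1) if len(sh) else None,sh.max().round(1) if len(sh) else None,co.min().round(1) if len(co) else None)
E
```

```text
time_s: 14.8
position: [503.0, 71.8, 30.8]
ee_rot: [-87.8, 89.1, -86.4]
wrist_force: [0.5, -20.7, 2.0]
grip_width: 0.144
[[ 9.000000e-04 -2.440000e-02  9.997000e-01  5.030097e+02]
 [-1.490000e-02  9.996000e-01  2.440000e-02  7.178860e+01]
 [-9.999000e-01 -1.490000e-02  6.000000e-04  3.079030e+01]
 [ 0.000000e+00  0.000000e+00  0.000000e+00  1.000000e+00]]
480 125.8 127.8 135.4
488 82.9 128.1 135.5
496 60.5 128.2 135.7
504 60.8 128.4 135.9
512 82.5 128.6 136.1
520 84.1 128.8 136.2
528 127.1 128.8 136.6
```

View pics/w4.png

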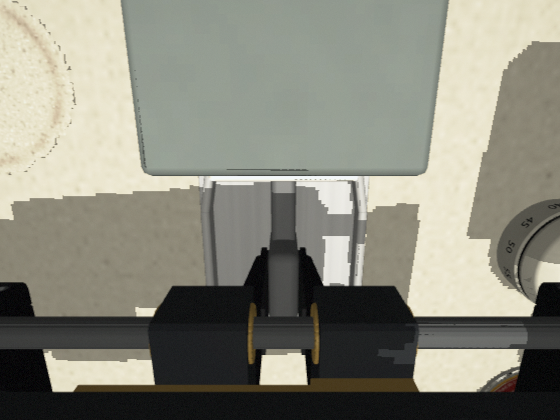

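The shell's rear edge (y ≈ 126) sticks out about 10 mm past the cover edge (136), which matches fully home. Next I'll ease off the push, let go and retreat.

```bash
python3 -m pendant '[[[0,0,0],[0,0,0],0],[[0,0,0],[0,0,0],0.15],[[0,0,0],[0,0,0],0.3],[[0,0,0],[0,0,0],0.4],[[0,0,0],[0,0,0],0.4]]'
python3 -m pendant '[[[-10,0,0],[0,0,0],0.4],[[-40,0,0],[0,0,0],0.4],[[-80,-10,0],[0,0,0],0.4],[[-120,-40,0],[0,0,0],0.4],[[-150,-70,0],[0,0,0],0.4]]'
python3 -m pendant '[[[0,-20,0],[0,0,0],0.4],[[0,-20,0],[0,0,0],0.4],[[0,-20,0],[0,0,0],0.4]]'
python3 - <<'E'
from h import *
T,s=tool();print(s['position'],s['wrist_force'])
p,P=cloud('wrist','pics/w5.png');X,Y,z=P[...,0],P[...,1],P[...,2]
for x in range(480,530,8):
    k=abs(X-x)<2
    sh=Y[k&(z>57)&(z<66)&(Y>100)&(Y<160)];co=Y[k&(z>90)&(z<108)&(Y>100)]
    print(x,sh.min().round(1) if len(sh) else None,co.min().round(1) if len(co) else None)
k=(z>50)&(z<66)&(Y<105)&(Y>40)&(X>470)&(X<540)
q=np.ascontiguousarray(P[k][:,:2],dtype=np.float32);print(cv2.minAreaRect(q),np.median(z[k]))
E
```

```text
time_s: 15.35
position: [502.8, 72.3, 30.7]
ee_rot: [-88.6, 89.2, -87.1]
wrist_force: [0.8, 0.5, 0.0]
grip_width: 0.343
time_s: 15.85
position: [505.3, 4.4, 185.5]
ee_rot: [-73.4, 89.1, -71.9]
wrist_force: [0.3, 0.3, -0.0]
grip_width: 0.398
time_s: 16.15
position: [505.6, -15.4, 185.9]
ee_rot: [-72.5, 89.2, -71.0]
wrist_force: [-0.9, 0.4, 0.1]
grip_width: 0.4
[505.57100745 -15.35510896 185.87773425] [-0.93712732  0.42995802  0.06923939]
480 125.3 None
488 125.5 None
496 125.6 None
504 125.8 None
512 126.1 None
520 126.2 None
528 126.5 None
((502.8258361816406, 74.13154602050781), (13.873891830444336, 35.20277404785156), 1.3436617851257324) 57.24113552205162
```

View pics/w5.png

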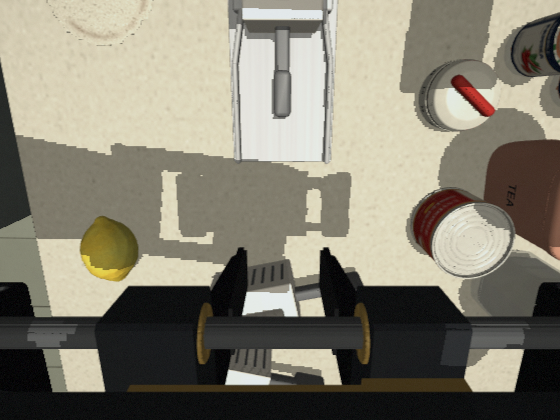

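The fin at (282,75) is straight and free, with its centre at y = 74.1 (74.6 expected). The shell rear is still at y ≈ 125.8, and the gripper is clear.

```bash
python3 -c "from rig import *; print(close_job())"
```

```text
the job is handed in; nothing more can be done
None
```

I put cutter_a fully home against the gearbox, let go of it, and handed the job in at about 16 s of the 51 s allowed.

- **Which cutter:** the crank had fallen to world +x, which is the unit's −y side (+0.7). That calls for cutter_a, and its stud showed on the matching side.
- **How it went:** I carried it by the rib, stood it upright on the bed in front of the cover and let go. I then took it by the fin and slid it under the cover. Sliding took about 4 N, and it went well past the point where a wrong cutter would stop. A firm stop followed, and I pushed up to about 21 N there.
- **Last checks, after letting go:**
  - The shell's rear edge is at y ≈ 125.8. The cover edge measured about 136 earlier, so about 10 mm sticks out, as it should when home.
  - The fin centre is at y = 74.1, against 74.6 expected.
  - The gripper is clear and the wrist force is near zero.
- **One disagreement:** the arm stopped 2–3 mm short of where I had predicted. The camera calibration and my grasp estimate can explain that, and the images agree with fully home.
- **Bystanders:** I did not touch the other cutters, crank, mug or timer. I did not re-measure their positions at the end.

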